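Strip the pellet press die into its storage tray

TASK

The pellet die has come from the press still stacked together. Take it apart from the top down - plunger, collar, body, base - and put each part fully home and upright in the recess made for it in the storage tray: the plunger hangs by its flange in the narrow deep hole, the collar goes in the smallest of the three wide recesses, the body in the middle-sized one, the base in the largest. Set the steel parts down gently, never dropping or tipping them over.

Things in the scene. Friction and masses are not known exactly. Their poses are not given: they have to be found in the camera images.
- die_plunger: steel plunger, upright on top of the stack. Round shaft 11 mm in diameter and 40 mm long pointing down (standing loosely in the collar's and the body's bore), then a flange 24 mm in diameter and 4 mm thick (40 to 44 mm above the origin), then a grip knob 20 mm in diameter and 18 mm high (44 to 62 mm above the origin). 62 mm tall in all. Origin: centre of the shaft's lower end; z runs up the shaft. In the stack the flange lies on the collar. 0.1 kg.
- die_collar: dark steel guide collar: a plain ring, 32 mm in diameter, 18 mm high, with a 17 mm bore right through. Origin: centre of its underside, z up. It lies loose on the flat top of the body, under the plunger's flange. 0.08 kg.
- die_body: bright steel die body, a cylinder 40 mm in diameter and 40 mm high with a 17 mm bore (28 mm wide in the lowest 10 mm). Origin: centre of its underside, z up. It stands loose on the base, over the base's spigot. 0.3 kg.
- die_base: dark steel base at the bottom of the stack, standing on the table: a foot 50 mm in diameter and 22 mm high, and on it a central spigot 23 mm in diameter and 8 mm high (22 to 30 mm above the origin) that reaches into the body. A thin hose barb (up to 8 mm thick, its axis 15.5 mm above the underside) sticks out of the foot's side along the base's +x to 42 mm from the axis. Origin: centre of its underside, z up. 0.24 kg.
- block_plunger: a fixed grey plastic insert block, 70 x 70 x 46 mm high, standing on the 4 mm floor of the tray; origin: centre of its underside, z up, sides along its x and y. In the middle of its top is a round recess with a 3 mm bevel round the mouth: 17 mm in diameter, 42 mm deep. The plunger's place: it hangs with its flange on the block's top, so its origin is then 6 mm above this origin.
- block_collar: a fixed grey plastic insert block, 70 x 70 x 46 mm high, standing on the 4 mm floor of the tray; origin: centre of its underside, z up, sides along its x and y. In the middle of its top is a round recess with a 3 mm bevel round the mouth: 41 mm in diameter, 8 mm deep. The collar's place: seated, its origin is 38 mm above this origin.
- block_body: a fixed grey plastic insert block, 70 x 70 x 46 mm high, standing on the 4 mm floor of the tray; origin: centre of its underside, z up, sides along its x and y. In the middle of its top is a round recess with a 3 mm bevel round the mouth: 49 mm in diameter, 18 mm deep. The body's place: seated, its origin is 28 mm above this origin.
- block_base: a fixed grey plastic insert block, 70 x 70 x 46 mm high, standing on the 4 mm floor of the tray; origin: centre of its underside, z up, sides along its x and y. In the middle of its top is a round recess with a 3 mm bevel round the mouth: 59 mm in diameter, 10 mm deep. The base's place: seated, its origin is 36 mm above this origin. The hose barb clears the block's top in any direction.
- tray: fixed aluminium storage tray, 152 x 152 mm, rim 30 mm high, that holds the four insert blocks two by two, 71 mm from centre to centre (block centres 35.5 mm either way from the tray's centre along its x and y; which block is in which corner changes). A small wire handle sticks out 11 mm from the middle of its -x side. Origin: centre of its underside, z up.
Things that resemble listed ones, but are neither listed nor needed, are in the scene too. Leave any green look-alike of the die_collar alone.

How it is judged:
At the end, for the whole second after the job is handed in: Plunger, collar, body and base each stand in their own block's recess: axis within 8 mm of the block's centre, within 3 mm of the seated height (plunger +4 / -3 mm), upright within 0.1 rad, released and at rest (horizontal distance between die_plunger and block_plunger below 0.008 m and z of die_plunger in the frame of block_plunger between 0.003 and 0.01 m and angle between each of die_plunger, die_collar, die_body, die_base's own z axis and vertical below 0.1 rad and linear speed of each of die_plunger, die_collar, die_body, die_base below 0.02 m/s and contact force between the fingers and die_plunger below 0.05 N and horizontal distance between die_collar and block_collar below 0.008 m and z of die_collar in the frame of block_collar between 0.035 and 0.041 m and contact force between the fingers and die_collar below 0.05 N and horizontal distance between die_body and block_body below 0.008 m and z of die_body in the frame of block_body between 0.025 and 0.031 m and contact force between the fingers and die_body below 0.05 N and horizontal distance between die_base and block_base below 0.008 m and z of die_base in the frame of block_base between 0.033 and 0.039 m and contact force between the fingers and die_base below 0.05 N); the robot touches nothing.
It fails at once if a part of the die is dropped (moves faster than 0.8 m/s while not held by the fingers) ((linear speed of die_plunger above 0.8 m/s and contact force between the fingers and die_plunger below 0.05 N) or (linear speed of die_collar above 0.8 m/s and contact force between the fingers and die_collar below 0.05 N) or (linear speed of die_body above 0.8 m/s and contact force between the fingers and die_body below 0.05 N) or (linear speed of die_base above 0.8 m/s and contact force between the fingers and die_base below 0.05 N)).
It fails at once if a part of the die is tipped over (leans more than 0.7 rad) (angle between any of die_plunger, die_collar, die_body, die_base's own z axis and vertical above 0.7 rad).
It also fails if it takes over 109 s, if anything falls off the work surface, if the arm or the gripper's body presses on something with over 40 N, if the wrist force passes 120 N, or if a joint passes its speed limit or range.

ROBOT

A 6-joint arm with a two-finger parallel gripper is mounted at the origin on the work surface; the furniture and walls round the work are solid. World frame = base frame: x ahead of the robot, y to its left, z up, the work surface at z = 0. Lengths are in m, angles in rad, forces in N, time in s.
With the tool pointing down it reaches from about 0.325 to 0.85 m from the base axis. Payload 15.5 kg.
Tool frame: the origin (TCP) lies midway between the tips of the shut fingers; the grasp point (between the pads) lies 19 mm behind it; z points along the fingers, y is the line along which they close (so a half turn about z gives the same grasp; the last joint's range is limited). The gripper opens to 91 mm and grips with 3 to 60 N. Pads are 32 mm wide; open, the fingers measure 118 mm over their backs; the gripper's body (76 mm by 178 mm) begins 60 mm behind the grasp point.
Start: joints at [-1.341, 0.494, 1.345, -0, 1.302, -0.096], TCP at [0.199, -0.592, 0.214] pointing down, gripper open.
Joint ranges: [-2.91, 2.91], [-0.82, 2.16], [0.22, 2.67], [-1.22, 4.37], [0.12, 2.79], [-3.08, 3.08]. Speed limits (rad/s): [1.89, 1.89, 2.57, 3.01, 3.01, 3.01].

INTERFACE

Orientations are given as a 3x3 rotation matrix whose columns are the frame's x, y, z axes.
In Python, from plant import * gives the robot as it stands.
- The arm moves only by the tool servo_tool, never from a script. Its argument "plan" is a list of rows, each a list of 2 entries, a list of its own where there are three numbers: the shift along the tool's x, y, z in cm, then the turn about the tool's z in rad. In form: [[[x, y, z], twist], ...]. A call has 1 to 10 rows; each row shifts and turns the commanded pose from where the row before left it, along the tool's axes as they then stand; what a row does not reach is not made up. A row lasts 1/12 s, in which the tool goes at most 41.7 mm and 7.16 degrees, less where a joint would pass 70% of its speed; a pose out of reach is approached as far as the arm can. A call is refused whole if a number of a shift passes 4.17 or a number of a turn 0.125, either way. A call with a gripper value outside its range is refused whole. "grip" is the finger opening in cm, from 0 to 9.12, set as the call begins (left out, the last holds). The fingers move at their own pace and stop on an object; "squeeze" is the grip in N (left out, the last holds). Time passes only in rows, so rows that do not move let the fingers close. It gives the time, the measured TCP pose, the force, the opening and the grip force at its end, in the units of the state.
- get_state(): the state, without advancing time (a new reading comes with each control period).
- grab_frame(name): name is "scene" or "side" or "wrist"; returns a dict with "img" (384x512x3 uint8, red, green, blue), "intrinsics" (3x3 intrinsics, pixels), "dist" ([k1, k2, p1, p2, k3] as OpenCV has them; the pictures are not rectified), "rvec" (rotation vector, rad) and "tvec" (3), from world to camera coordinates, as OpenCV has them. Camera axes: x right, y down, z forward; pixel columns grow to the right and rows downward; lengths in m; the calibration is good to about 2 mm. A picture is of the moment at which its call begins. There is no depth.
- hand_in(): hands the job in; it is judged then, once.
Trained networks look in the newest picture that a camera, given by its name, has taken for a name from the list of things; names that differ only in an ending like _2 or _b are one class to them, and where a whole thing is asked for, a point or a joint stands for the part that bears it (a point fixed in the world has none). Each returns a list of dicts, best first, with "p" (0 to 1); they miss things now and then, are a little off and sometimes report something else, mostly with a low value. They report only what shows in the picture. A call takes as long as a camera call. They do not tell look-alikes from the thing itself.
- boxes_of(thing, camera): "bbox" ([centre column, centre row, width, height] in pixels, round what is visible of it).
- regions_of(thing, camera): "region" (384x512 bool, what is visible of it) and "bbox" ([centre column, centre row, width, height] in pixels, round what is visible of it).
The state is a dict: "time": time; "joints": joint angles; "dq": joint speeds; "joint_efforts": joint torques, N m; "tool_pos": TCP position; "tcp_rot": TCP orientation; "contact_force": force on the tool from outside, world axes, zero at the start; "ft_torque": the same for the moment, N m; "grip_width": finger opening in m; "grip_force": force on a finger pad.
Only numpy, scipy, OpenCV 4.12 (cv2) and the standard library are available. Lean on these libraries where they do the work, as an engineer would, in place of code of your own. Each camera call takes 0.05 s, during which the arm holds its last target. There are 200 camera calls.

## Working session

There is one attempt and no reset: what is moved stays moved. The work goes in short steps, Python scripts to look and compute and a tool call to move; the robot and the scene stay as the last step left them, time stands still between calls to the robot, and variables do not carry over. Pictures are saved under pics/ and viewed, at most 17 in all, crops included, and the job is handed in when it is done.

Besides the shell and the picture viewer there is one more tool, called by a JSON object that holds its "op" and its "data". servo_tool: Moves the arm, as the interface text tells. Its arguments: {"type":"object","properties":{"plan":{"type":"array","items":{"type":"array"}},"grip":{"type":"number"},"squeeze":{"type":"number"}},"required":["plan"]}

```bash
mkdir -p pics; ls; cat > h.py <<'E'
from plant import *
import numpy as np, cv2
def snap(cam,fn=None):
    f=grab_frame(cam)
    if fn: cv2.imwrite('pics/'+fn,f['img'][:,:,::-1])
    return f
def proj(f,P):
    return cv2.projectPoints(np.array(P,float).reshape(-1,3),np.array(f['rvec']),np.array(f['tvec']),np.array(f['intrinsics']),np.array(f['dist']))[0].reshape(-1,2)
def ray(f,px):
    R=cv2.Rodrigues(np.array(f['rvec'],float))[0]; t=np.array(f['tvec'],float).ravel()
    u=cv2.undistortPoints(np.array(px,float).reshape(-1,1,2),np.array(f['intrinsics']),np.array(f['dist'])).ravel()
    d=R.T@np.array([u[0],u[1],1]); return -R.T@t, d/np.linalg.norm(d)
def at_z(f,px,z):
    o,d=ray(f,px); return o+d*(z-o[2])/d[2]
def tri(rs):
    A=sum(np.eye(3)-np.outer(d,d) for o,d in rs); b=sum((np.eye(3)-np.outer(d,d))@o for o,d in rs)
    return np.linalg.solve(A,b)
E
python3 - <<'E'
from h import *
s=get_state();print(s['tool_pos'],s['tcp_rot'],s['time'])
F={}
for c in ['scene','side','wrist']:
    F[c]=snap(c,c+'0.png')
    f=F[c]; print(c,ray(f,(256,192)))
    for t in ['die_plunger','die_collar','die_body','die_base','block_plunger','block_collar','block_body','block_base','tray']:
        print(t,[(np.round(b['bbox']).astype(int).tolist(),round(b['p'],2)) for b in boxes_of(t,c)[:4]])
a=np.hstack([cv2.imread('pics/scene0.png'),cv2.imread('pics/side0.png')]);cv2.imwrite('pics/a0.png',cv2.resize(a,(800,300)))
E
```

```text
pics
[ 0.1993753  -0.59194926  0.21333698] [[ 9.47714507e-01  3.19119320e-01 -2.69570197e-04]
 [ 3.19119411e-01 -9.47713782e-01  1.17867347e-03]
 [ 1.20662087e-04 -1.20307103e-03 -9.99999269e-01]] 0.0
scene (array([-0.18974455,  0.52612866,  0.53684113]), array([ 0.73473393, -0.40473472, -0.54438576]))
die_plunger [([306, 158, 14, 17], 0.68)]
die_collar [([265, 220, 17, 18], 0.62), ([305, 169, 12, 14], 0.61), ([239, 205, 18, 16], 0.59), ([338, 178, 18, 12], 0.56)]
die_body [([305, 182, 27, 24], 0.89), ([208, 225, 58, 43], 0.33)]
die_base [([303, 195, 26, 17], 0.64)]
block_plunger [([171, 239, 58, 46], 0.72)]
block_collar [([188, 200, 49, 37], 0.94), ([306, 157, 16, 14], 0.18)]
block_body [([153, 215, 48, 36], 0.6)]
block_base [([208, 225, 56, 43], 0.98)]
tray [([181, 247, 118, 60], 0.83)]
side (array([ 0.47854595, -0.62741319,  0.42860265]), array([ 1.14553458e-04,  9.09014287e-01, -4.16764937e-01]))
die_plunger [([250, 223, 20, 17], 0.73)]
die_collar [([265, 210, 14, 16], 0.7), ([250, 211, 15, 10], 0.54), ([237, 212, 13, 14], 0.44)]
die_body []
die_base [([241, 170, 25, 11], 0.51), ([247, 221, 18, 17], 0.23)]
block_plunger [([243, 170, 27, 12], 0.46)]
block_collar [([272, 182, 27, 19], 0.87), ([246, 184, 29, 16], 0.52)]
block_body [([267, 171, 22, 15], 0.58)]
block_base [([244, 184, 25, 20], 0.89)]
tray [([255, 192, 62, 26], 0.61)]
wrist (array([ 0.27682596, -0.5662965 ,  0.38464761]), array([-0.26400483, -0.09473509, -0.95985765]))
die_plunger []
die_collar []
die_body []
die_base []
block_plunger []
block_collar []
block_body []
block_base []
tray []
```

```bash
python3 - <<'E'
import cv2
a=cv2.imread('pics/scene0.png')[120:290,100:380];b=cv2.imread('pics/side0.png')[140:260,180:330]
cv2.imwrite('pics/s1.png',cv2.resize(a,None,fx=2.8,fy=2.8,interpolation=2));cv2.imwrite('pics/s2.png',cv2.resize(b,None,fx=5,fy=5,interpolation=2)[:600])
E
```

```text
(no output)
```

View pics/s1.png

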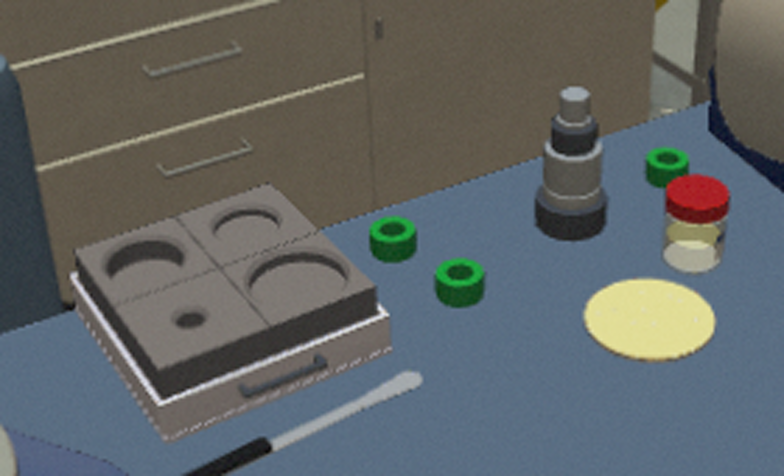

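View pics/s2.png

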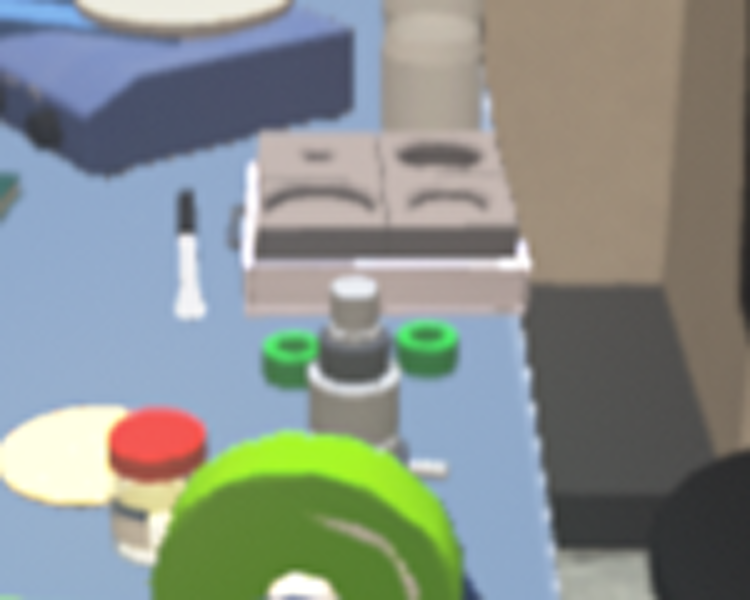

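```bash
python3 - <<'E'
from h import *
f=snap('scene');g=snap('side')
A=lambda x,y:(100+x/2.8,120+y/2.8); B=lambda x,y:(180+x/5,140+y/5)
for n,a,b in [('knob',A(575,96),B(354,288)),('plhole',A(190,319),B(318,155)),('collhole',A(247,224),None),('bodyhole',A(146,260),None),('basehole',A(298,278),None),('centre',A(219,268),B(386,177)),('g1',A(394,225),B(428,333)),('g2',A(460,269),B(292,347)),('g3',A(667,155),None),('redlid',A(697,190),B(158,430)),('barbtip',None,B(445,469)),('cornerNear',A(158,366),B(263,132)),('cornerR',A(376,290),B(257,228))]:
    r=[]
    if a:r.append(ray(f,a)); 
    if b:r.append(ray(g,b))
    print(n,np.round(tri(r),4) if len(r)>1 else '', 'z50',np.round(at_z(f,a,.05),4) if a else np.round(at_z(g,b,.0155),4))
w=grab_frame('wrist');s=get_state()
R=cv2.Rodrigues(np.array(w['rvec']))[0];o=-R.T@np.array(w['tvec']).ravel()
T=s['tcp_rot'];print('cam in tool',T.T@(o-s['tool_pos']),T.T@R.T)
print(w['intrinsics'])
E
```

```text
knob [0.4666 0.0589 0.0993] z50 [0.5371 0.007  0.05  ]
plhole [0.4409 0.3476 0.0469] z50 [0.4346 0.3487 0.05  ]
collhole  z50 [0.5089 0.2804 0.05  ]
bodyhole  z50 [0.5053 0.3507 0.05  ]
basehole  z50 [0.4383 0.2772 0.05  ]
centre [0.4803 0.3132 0.0472] z50 [0.4733 0.3144 0.05  ]
g1 [0.5025 0.1792 0.0179] z50 [0.4581 0.2008 0.05  ]
g2 [0.4354 0.1663 0.0165] z50 [0.395  0.1894 0.05  ]
g3  z50 [0.4344 0.0014 0.05  ]
redlid [0.3864 0.016  0.0539] z50 [0.3886 0.0121 0.05  ]
barbtip  z50 [0.5084 0.0538 0.0155]
cornerNear [0.407  0.38   0.0489] z50 [0.4036 0.3802 0.05  ]
cornerR [0.4116 0.2403 0.0462] z50 [0.4029 0.2426 0.05  ]
cam in tool [ 8.16305667e-02  3.01607518e-05 -1.70725347e-01] [[ 2.68931844e-04 -9.58575797e-01 -2.84837443e-01]
 [ 9.99999963e-01  2.71263866e-04  3.12629482e-05]
 [ 4.72982002e-05 -2.84837440e-01  9.58575834e-01]]
[[275.93137407   0.         254.4869101 ]
 [  0.         275.93137407 193.26557743]
 [  0.           0.           1.        ]]
```

View pics/a0.png

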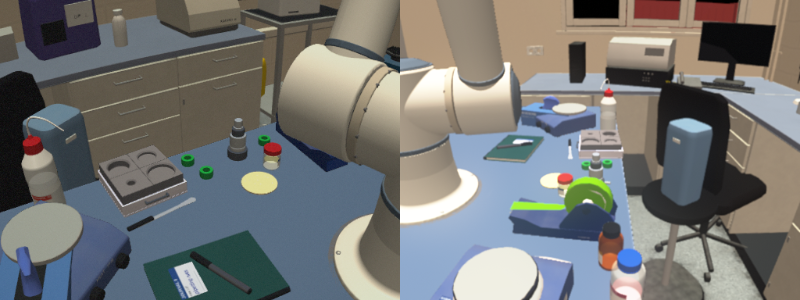

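{"op": "servo_tool", "data": {"plan": [[[0,0,-2],-0.125],[[0,0,-2],-0.125],[[0,0,-2],-0.125],[[0,0,-2],-0.125],[[0,0,-2],-0.125],[[0,0,-2],-0.125],[[0,0,-1],-0.125],[[0,0,0],-0.125],[[0,0,0],-0.125],[[0,0,0],-0.125]], "grip": 6}}

```text
time: 2.48
tool_pos: [0.1994, -0.5923, 0.3442]
tcp_rot: [[-0.01, 1.0, 0.0], [1.0, 0.01, -0.0], [-0.0, 0.0, -1.0]]
contact_force: [0.6, 0.1, 0.2]
grip_width: 0.0597
grip_force: 0.0
```

{"op": "servo_tool", "data": {"plan": [[[3.8,1.5,0],0],[[3.8,1.5,0],0],[[3.8,1.5,0],0],[[3.8,1.5,0],0],[[3.8,1.5,0],0],[[3.8,1.5,0],0],[[3.8,1.5,0],0],[[3.8,1.5,0],0],[[3.8,1.5,0],0],[[3.8,1.5,0],0]]}}

```text
time: 3.32
tool_pos: [0.348, -0.2099, 0.3441]
tcp_rot: [[-0.004, 1.0, 0.001], [1.0, 0.004, -0.0], [-0.0, 0.001, -1.0]]
contact_force: [0.9, -0.9, -0.4]
grip_width: 0.06
grip_force: 0.0
```

{"op": "servo_tool", "data": {"plan": [[[0,0,0],-0.125],[[0,0,0],-0.125],[[0,0,0],-0.125],[[0,0,0],-0.125],[[0,0,0],-0.125],[[0,0,0],-0.125],[[0,0,0],-0.125],[[0,0,0],-0.125],[[0,0,0],-0.125],[[0,0,0],-0.125]]}}

```text
time: 4.15
tool_pos: [0.3479, -0.2117, 0.344]
tcp_rot: [[-0.952, 0.306, 0.0], [0.306, 0.952, -0.0], [-0.0, -0.0, -1.0]]
contact_force: [-0.1, 0.5, -0.3]
grip_width: 0.0604
grip_force: 0.0
```

{"op": "servo_tool", "data": {"plan": [[[0,0,0],-0.104],[[0,0,0],-0.104],[[0,0,0],-0.103],[[-1.7,3.8,0],0],[[-1.7,3.8,0],0],[[-1.7,3.8,0],0],[[-1.7,3.8,0],0],[[-1.7,3.8,0],0],[[-1.7,3.8,0],0],[[-1.7,3.8,0],0]]}}

```text
time: 4.98
tool_pos: [0.4688, 0.0558, 0.3442]
tcp_rot: [[-1.0, 0.006, 0.001], [0.006, 1.0, -0.0], [-0.001, -0.0, -1.0]]
contact_force: [1.0, -1.2, 0.9]
grip_width: 0.0601
grip_force: 0.0
```

{"op": "servo_tool", "data": {"plan": [[[0,0.4,3],0],[[0,0,3],0],[[0,0,3],0],[[0,0,3],0],[[0,0,0],0],[[0,0,0],0]]}}

```text
time: 5.48
tool_pos: [0.4679, 0.0576, 0.2237]
tcp_rot: [[-1.0, 0.006, -0.003], [0.006, 1.0, 0.0], [0.003, -0.0, -1.0]]
contact_force: [0.4, 0.4, 0.0]
grip_width: 0.0599
grip_force: 0.0
```

```bash
python3 - <<'E'
from h import *
s=get_state();print(s['tool_pos'],s['tcp_rot'].round(3) if hasattr(s['tcp_rot'],'round') else s['tcp_rot'],s['joints'])
f=snap('wrist','w1.png')
print(proj(f,[.467,.059,.102]),proj(f,[.467,.059,0]))
for t in ['die_plunger','die_collar','die_body','die_base']:
    print(t,[(np.round(b['bbox'],1).tolist(),round(b['p'],2)) for b in boxes_of(t,'wrist')[:4]])
E
```

```text
[0.46788891 0.05756176 0.2237419 ] [[-1.     0.006 -0.003]
 [ 0.006  1.     0.   ]
 [ 0.003 -0.    -1.   ]] [-4.35244294e-03  2.68268281e-01  1.69400713e+00 -7.15746699e-06
  1.18183560e+00 -1.56929949e+00]
[[255.52463028 186.73743456]] [[255.26454243 168.47438309]]
die_plunger [([259.1, 183.9, 19.0, 23.5], 0.72), ([253.9, 177.3, 29.7, 47.4], 0.29)]
die_collar [([192.4, 176.8, 17.5, 21.7], 0.77), ([333.9, 147.9, 23.4, 23.4], 0.73), ([340.4, 193.3, 23.5, 20.4], 0.65), ([257.0, 178.1, 20.0, 18.4], 0.64)]
die_body [([476.7, 205.9, 63.6, 54.5], 0.65), ([259.4, 169.3, 30.1, 20.6], 0.61)]
die_base [([254.1, 175.2, 30.5, 52.5], 0.78)]
```

View pics/w1.png

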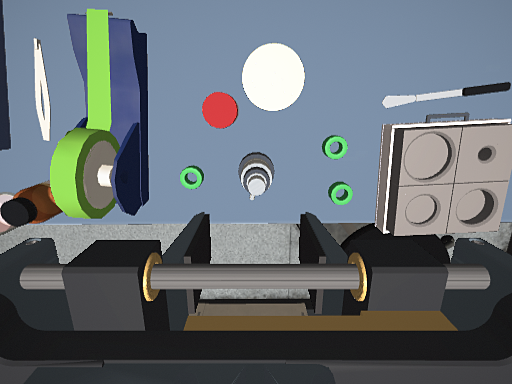

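{"op": "servo_tool", "data": {"plan": [[[0.1,0.3,2.5],0],[[0,0,2.5],0],[[0,0,2.5],0],[[0,0,2.5],0],[[0,0,2],0],[[0,0,1.6],0],[[0,0,0],0],[[0,0,0],0]]}}

```text
time: 6.4
tool_pos: [0.4678, 0.0606, 0.0884]
tcp_rot: [[-1.0, 0.006, -0.0], [0.006, 1.0, 0.0], [0.0, 0.0, -1.0]]
contact_force: [-0.2, 0.3, 0.1]
grip_width: 0.0599
grip_force: 0.0
```

```bash
python3 - <<'E'
from h import *
f=snap('wrist','w2.png')
import pickle
print(proj(f,[[.467,.0605,.102],[.467,.0605,.084],[.467,.0605,.08],[.467,.0605,.022]]))
a=cv2.imread('pics/w2.png')[100:300,150:360]; cv2.imwrite('pics/w2c.png',cv2.resize(a,None,fx=2.8,fy=2.8))
E
```

```text
[[253.99593446 243.05662461]
 [254.03778811 231.11450835]
 [254.04607937 228.74873813]
 [254.13770995 202.60308698]]
```

View pics/w2c.png

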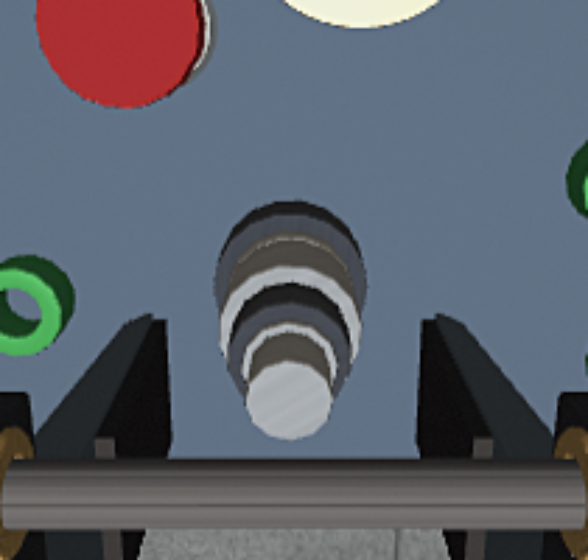

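{"op": "servo_tool", "data": {"plan": [[[0,0,0],0],[[0,0,0],0],[[0,0,0],0],[[0,0,0],0],[[0,0,0],0],[[0,0,0],0],[[0,0,0],0],[[0,0,0],0]], "grip": 1.2, "squeeze": 20}}

```text
time: 7.12
tool_pos: [0.4676, 0.0606, 0.088]
tcp_rot: [[-1.0, 0.006, 0.0], [0.006, 1.0, 0.0], [-0.0, 0.0, -1.0]]
contact_force: [-0.6, 0.6, 2.0]
grip_width: 0.0181
grip_force: 20.0
```

{"op": "servo_tool", "data": {"plan": [[[0,0,-0.5],0],[[0,0,-1],0],[[0,0,-2],0],[[0,0,-2],0],[[0,0,-2],0],[[0,0,-2],0],[[0,0,-1],0],[[0,0,-0.5],0],[[0,0,0],0],[[0,0,0],0]]}}

```text
time: 7.95
tool_pos: [0.4673, 0.0606, 0.1976]
tcp_rot: [[-1.0, 0.006, -0.0], [0.006, 1.0, -0.0], [0.0, -0.0, -1.0]]
contact_force: [0.8, 0.4, -0.4]
grip_width: 0.0182
grip_force: 20.0
```

```bash
python3 - <<'E'
from h import *
s=get_state();print(s['tool_pos'],s['grip_width'],s['grip_force'])
f=snap('wrist','w3.png');g=snap('scene','sc3.png')
a=cv2.imread('pics/w3.png')[100:350,120:512]; b=cv2.imread('pics/sc3.png')[80:280,100:380]
cv2.imwrite('pics/c3.png',np.hstack([cv2.resize(a,(400,255)),cv2.resize(b,(392,255))]))
cv2.imwrite('pics/c3.png',cv2.resize(a,None,fx=2,fy=2))
E
```

```text
[0.46725963 0.06058312 0.19759302] 0.018205576543025025 19.998092651367188
```

View pics/c3.png

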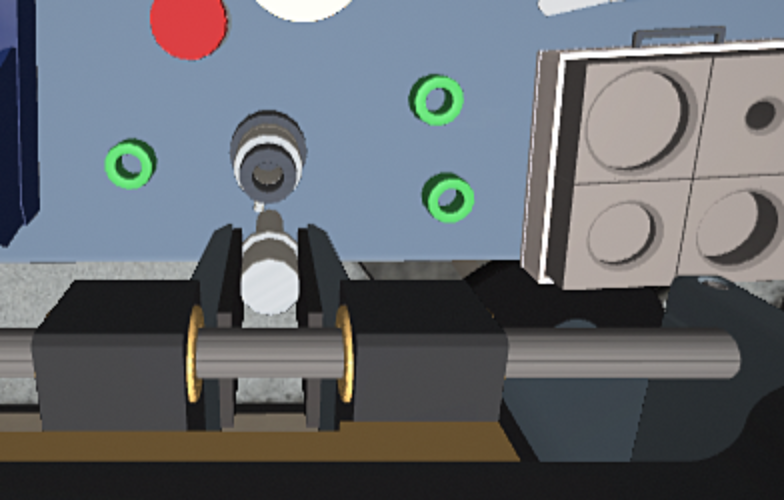

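```bash
python3 - <<'E'
from h import *
f=snap('wrist')
C=lambda x,y:(120+x/2,100+y/2)
for n,p in [('pl',(763,116)),('base',(640,118)),('coll',(622,233)),('body',(736,226)),('mid',(694,180)),('corner',(585,66)),('botcorner',(563,288))]: print(n,at_z(f,C(*p),.05).round(4))
E
```

```text
pl [0.4402 0.3469 0.05  ]
base [0.441 0.276 0.05 ]
coll [0.5122 0.2781 0.05  ]
body [0.508  0.3472 0.05  ]
mid [0.4785 0.3152 0.05  ]
corner [0.4112 0.2395 0.05  ]
botcorner [0.5494 0.2472 0.05  ]
```

```bash
python3 - <<'E'
from h import *
f=snap('scene');g=snap('side')
print('bottlecap',tri([ray(f,(43,184)),ray(g,(266.5,117))]),'plate',tri([ray(f,(53,294)),ray(g,(216,138))]))
print(at_z(g,(266.5,164),0),at_z(f,(54,264),0))
E
```

```text
bottlecap [0.50789008 0.51482543 0.16634492] plate [0.34140227 0.54818972 0.08860879]
[0.51371279 0.54001448 0.        ] [0.52145386 0.53612621 0.        ]
```

{"op": "servo_tool", "data": {"plan": [[[0.3,3.6,0],0],[[0.3,3.6,0],0],[[0.3,3.6,0],0],[[0.3,3.6,0],0],[[0.4,3.6,0],0],[[0,0,0],0]]}}

```text
time: 8.7
tool_pos: [0.4517, 0.2458, 0.1976]
tcp_rot: [[-1.0, 0.002, -0.0], [0.002, 1.0, 0.002], [0.0, 0.002, -1.0]]
contact_force: [-0.8, -0.8, -0.9]
grip_width: 0.018
grip_force: 20.0
```

```bash
python3 - <<'E'
from h import *
s=get_state();print(s['tool_pos'])
f=snap('wrist','w4.png')
for t in ['block_plunger','block_collar','block_body','block_base']:
    print(t,[(np.round(at_z(f,b['bbox'][:2],.05),4),np.round(b['bbox'],1).tolist(),round(b['p'],2)) for b in boxes_of(t,'wrist')[:3]])
cv2.imwrite('pics/c4.png',cv2.resize(cv2.imread('pics/w4.png')[90:350,120:512],None,fx=2,fy=2))
E
```

```text
[0.45174727 0.24577446 0.19755364]
block_plunger [(array([0.4383, 0.3481, 0.05  ]), [341.1, 170.2, 65.7, 65.5], 0.93)]
block_collar [(array([0.5138, 0.2851, 0.05  ]), [285.6, 229.5, 51.7, 54.6], 0.69)]
block_body [(array([0.5103, 0.3512, 0.05  ]), [338.6, 226.8, 62.2, 55.9], 0.75)]
block_base [(array([0.441 , 0.2759, 0.05  ]), [279.6, 172.6, 67.6, 62.5], 0.67)]
```

View pics/c4.png

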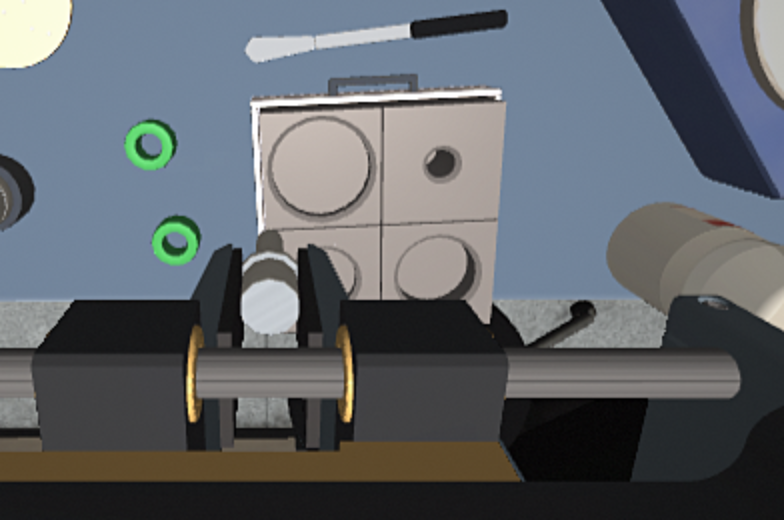

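```bash
python3 - <<'E'
from h import *
f=snap('wrist')
for n,p in [('pl',(442,163)),('base',(321,166)),('body',(437,269)),('mid',(381,225)),('c1',(261,110)),('c2',(505,102))]: print(n,at_z(f,(120+p[0]/2,90+p[1]/2),.05).round(4))
E
```

```text
pl [0.441  0.3418 0.05  ]
base [0.4423 0.2707 0.05  ]
body [0.5083 0.3443 0.05  ]
mid [0.4792 0.3079 0.05  ]
c1 [0.4094 0.2357 0.05  ]
c2 [0.4058 0.3748 0.05  ]
```

{"op": "servo_tool", "data": {"plan": [[[0.3,2.6,0],0],[[0.3,3,0],0],[[0.2,2.5,0],0],[[0.2,1.5,0],0],[[0,1,0],0],[[0,0,0],0],[[0,0,0],0],[[0,0,0],0]]}}

```text
time: 9.67
tool_pos: [0.4434, 0.3455, 0.1979]
tcp_rot: [[-1.0, 0.007, -0.0], [0.007, 1.0, -0.0], [0.0, -0.0, -1.0]]
contact_force: [0.4, -0.4, -1.2]
grip_width: 0.018
grip_force: 20.0
```

{"op": "servo_tool", "data": {"plan": [[[0,0,2],0],[[0,0,2],0],[[0,0,1.5],0],[[0,0,0.5],0],[[0,0,0],0],[[0,0,0],0],[[0,0,0],0]]}}

```text
time: 10.25
tool_pos: [0.4438, 0.3467, 0.139]
tcp_rot: [[-1.0, 0.006, 0.001], [0.006, 1.0, 0.001], [-0.001, 0.001, -1.0]]
contact_force: [-0.4, 0.2, -2.2]
grip_width: 0.0181
grip_force: 20.0
```

```bash
python3 - <<'E'
from h import *
s=get_state();print(s['tool_pos'])
f=snap('wrist','w5.png');g=snap('scene','sc5.png');h=snap('side','sd5.png')
t=s['tool_pos'];print(proj(f,[[t[0],t[1],t[2]-.048],[t[0],t[1],t[2]-.004],[.44,.347,.05]]),proj(g,[.44,.347,.05]),proj(h,[.44,.347,.05]))
A=cv2.resize(cv2.imread('pics/w5.png')[130:290,160:360],(500,400),interpolation=2)
B=cv2.resize(cv2.imread('pics/sc5.png')[170:270,120:245],(300,240),interpolation=2)
C=cv2.resize(cv2.imread('pics/sd5.png')[130:210,220:320],(300,240),interpolation=2)
o=np.zeros((480,800,3),np.uint8);o[:400,:500]=A;o[:240,500:]=B;o[240:,500:]=C
cv2.imwrite('pics/c5.png',o)
E
```

```text
[0.44378446 0.34674471 0.1389537 ]
[[254.13327304 210.31352906]
 [254.10884821 232.35974306]
 [254.38533349 192.25309432]] [[167.61112279 231.86424322]] [[242.93447489 170.4932347 ]]
```

View pics/c5.png

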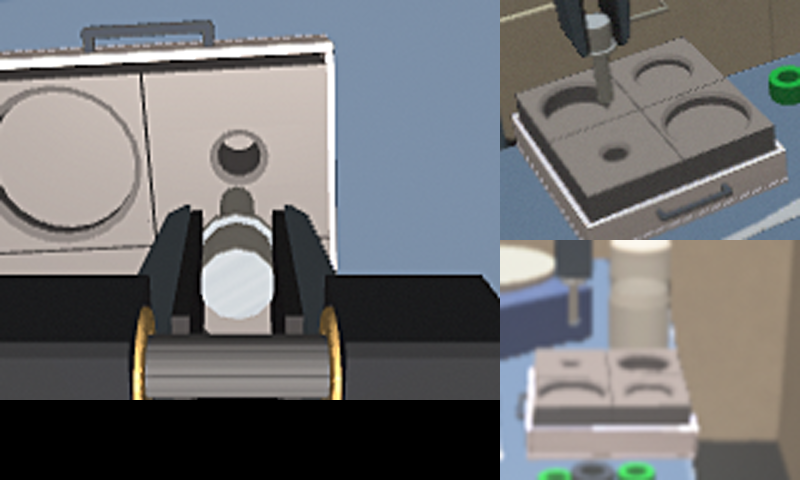

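{"op": "servo_tool", "data": {"plan": [[[0.35,0.13,1],0],[[0,0,1.2],0],[[0,0,1.2],0],[[0,0,0],0],[[0,0,0],0],[[0,0,0.8],0],[[0,0,1],0],[[0,0,1],0],[[0,0,1],0],[[0,0,0],0]]}}

```text
time: 11.23
tool_pos: [0.4387, 0.3474, 0.0637]
tcp_rot: [[-1.0, 0.006, -0.003], [0.006, 1.0, -0.002], [0.003, -0.002, -1.0]]
contact_force: [-0.7, -0.0, -0.9]
grip_width: 0.0181
grip_force: 20.0
```

{"op": "servo_tool", "data": {"plan": [[[0,0,0.4],0],[[0,0,0.25],0],[[0,0,0.15],0],[[0,0,0],0],[[0,0,0],0]]}}

```text
time: 11.65
tool_pos: [0.4398, 0.3481, 0.0581]
tcp_rot: [[-1.0, 0.006, 0.0], [0.006, 1.0, 0.0], [-0.0, 0.0, -1.0]]
contact_force: [-0.5, -0.5, -1.0]
grip_width: 0.0182
grip_force: 20.0
```

{"op": "servo_tool", "data": {"plan": [[[0,0,0],0],[[0,0,0],0],[[0,0,0],0],[[0,0,0],0],[[0,0,0],0],[[0,0,-1],0],[[0,0,-2],0],[[0,0,-3],0],[[0,0,-3],0],[[0,0,-3],0]], "grip": 4}}

```text
time: 12.48
tool_pos: [0.4394, 0.3479, 0.18]
tcp_rot: [[-1.0, 0.006, -0.0], [0.006, 1.0, -0.0], [0.0, -0.0, -1.0]]
contact_force: [-0.2, 0.3, 0.2]
grip_width: 0.04
grip_force: 0.0
```

{"op": "servo_tool", "data": {"plan": [[[-0.3,-3.6,0],0],[[-0.3,-3.6,0],0],[[-0.3,-3.6,0],0],[[-0.3,-3.6,0],0],[[-0.3,-3.6,0],0],[[-0.3,-3.6,0],0],[[-0.3,-3.6,0],0],[[-0.6,-2.6,0],0],[[0,-0.9,0],0],[[0,0,0],0]], "grip": 6}}

```text
time: 13.32
tool_pos: [0.4653, 0.0591, 0.1786]
tcp_rot: [[-1.0, 0.009, 0.001], [0.009, 1.0, -0.0], [-0.001, -0.0, -1.0]]
contact_force: [0.1, 0.4, 0.8]
grip_width: 0.0599
grip_force: 0.0
```

```bash
python3 - <<'E'
from h import *
f=snap('wrist');s=get_state();print(s['tool_pos'])
f=snap('wrist','w6.png')
print(proj(f,[[.467,.0605,.08],[.467,.0605,.062],[.44,.348,.072]]))
E
```

```text
[0.46503884 0.06035603 0.17842878]
[[254.34868654 195.10372567]
 [254.35239609 190.24775996]
 [536.80113271 165.35059713]]
```

View pics/w6.png

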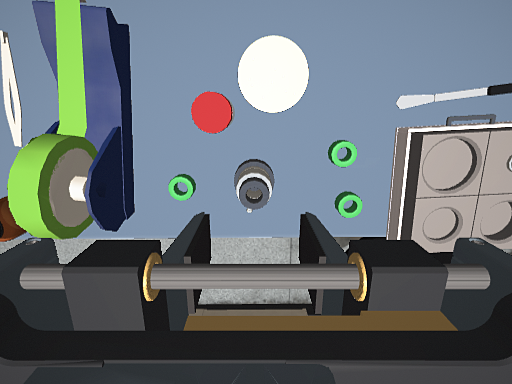

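{"op": "servo_tool", "data": {"plan": [[[-0.1,0,2.5],0],[[0,0,2.5],0],[[0,0,2.5],0],[[0,0,2],0],[[0,0,1.1],0],[[0,0,0],0],[[0,0,0],0]]}}

```text
time: 14.0
tool_pos: [0.4656, 0.0619, 0.0719]
tcp_rot: [[-1.0, 0.004, -0.001], [0.004, 1.0, 0.0], [0.001, 0.0, -1.0]]
contact_force: [0.4, 0.6, 0.5]
grip_width: 0.06
grip_force: 0.0
```

```bash
python3 - <<'E'
from h import *
s=get_state();print(s['tool_pos'])
f=snap('wrist','w7.png')
print(proj(f,[[.467,.0605,.08]]))
for t in ['die_collar']:
    print(t,[(np.round(at_z(f,b['bbox'][:2],.08),4),np.round(b['bbox'],1).tolist(),round(b['p'],2)) for b in boxes_of(t,'wrist')[:5]])
E
```

```text
[0.46564809 0.06194893 0.07190843]
[[251.85828178 242.11121057]]
die_collar [(array([0.4597, 0.146 , 0.08  ]), [385.1, 231.3, 39.4, 13.5], 0.74), (array([0.4193, 0.1375, 0.08  ]), [379.7, 169.4, 44.8, 41.9], 0.74), (array([0.4646, 0.0607, 0.08  ]), [252.1, 238.7, 45.4, 51.3], 0.67), (array([ 0.4504, -0.0031,  0.08  ]), [151.1, 218.7, 34.8, 38.7], 0.63)]
```

{"op": "servo_tool", "data": {"plan": [[[0,-0.1,0],0],[[0,0,0],0],[[0,0,0],0],[[0,0,0],0],[[0,0,0],0],[[0,0,0],0],[[0,0,0],0],[[0,0,0],0]], "grip": 2.4, "squeeze": 20}}

```text
time: 14.77
tool_pos: [0.4662, 0.0599, 0.0721]
tcp_rot: [[-1.0, 0.006, 0.0], [0.006, 1.0, -0.0], [-0.0, -0.0, -1.0]]
contact_force: [-0.3, -0.3, 5.9]
grip_width: 0.031
grip_force: 20.0
```

{"op": "servo_tool", "data": {"plan": [[[0,0,-0.4],0],[[0,0,-1],0],[[0,0,-2],0],[[0,0,-2],0],[[0,0,-2],0],[[0,0,-1],0],[[0,0,0],0],[[-0.4,3,0],0],[[-0.6,3.6,0],0],[[-0.6,3.6,0],0]]}}

```text
time: 15.6
tool_pos: [0.4823, 0.1626, 0.1553]
tcp_rot: [[-1.0, 0.008, -0.001], [0.008, 1.0, -0.0], [0.001, -0.0, -1.0]]
contact_force: [1.3, -0.2, -0.6]
grip_width: 0.0309
grip_force: 20.0
```

{"op": "servo_tool", "data": {"plan": [[[-0.6,3.4,0],0],[[-0.6,3.4,0],0],[[-0.6,2.5,0],0],[[-0.6,1.5,0],0],[[-0.4,0.7,0],0],[[0,0,0],0],[[0,0,0],0]]}}

```text
time: 16.18
tool_pos: [0.5108, 0.2759, 0.1552]
tcp_rot: [[-1.0, 0.006, -0.001], [0.006, 1.0, -0.001], [0.001, -0.001, -1.0]]
contact_force: [0.6, -0.5, -0.8]
grip_width: 0.0311
grip_force: 20.0
```

```bash
python3 - <<'E'
from h import *
grab_frame('wrist');s=get_state();print(s['tool_pos'])
f=snap('wrist','w8.png');g=snap('scene','sc8.png');h=snap('side','sd8.png')
print(proj(f,[[.511,.279,.05]]),proj(g,[.511,.279,.05]))
A=cv2.resize(cv2.imread('pics/w8.png')[120:280,150:350],(500,400),interpolation=2)
B=cv2.resize(cv2.imread('pics/sc8.png')[150:250,130:255],(300,240),interpolation=2)
C=cv2.resize(cv2.imread('pics/sd8.png')[130:210,220:320],(300,240),interpolation=2)
o=np.zeros((480,800,3),np.uint8);o[:400,:500]=A;o[:240,500:]=B;o[240:,500:]=C
cv2.imwrite('pics/c8.png',o)
E
```

```text
[0.51076005 0.27552261 0.1554214 ]
[[257.65454033 191.72954102]] [[188.49371484 199.222229  ]]
```

View pics/c8.png

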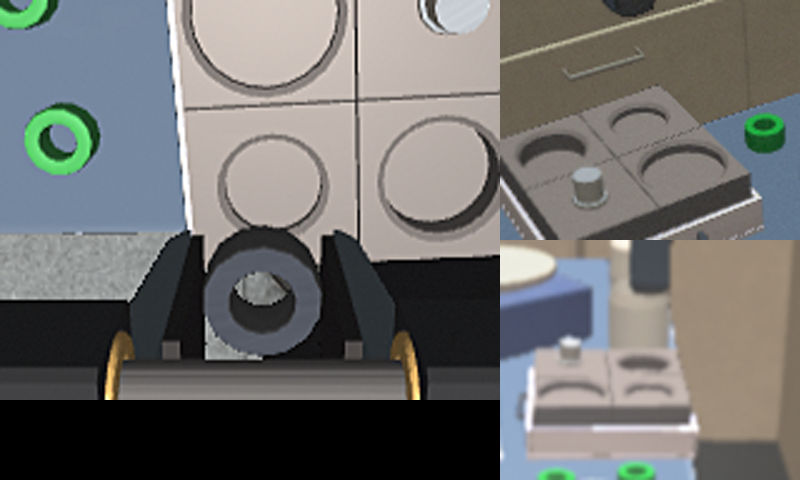

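{"op": "servo_tool", "data": {"plan": [[[-0.1,0.45,1.5],0],[[0,0,2],0],[[0,0,2],0],[[0,0,1.5],0],[[0,0,1],0],[[0,0,0.8],0],[[0,0,0.6],0],[[0,0,0.4],0],[[0,0,0.3],0],[[0,0,0],0]]}}

```text
time: 17.22
tool_pos: [0.5123, 0.2811, 0.0548]
tcp_rot: [[-1.0, 0.006, 0.0], [0.006, 1.0, 0.0], [-0.0, 0.0, -1.0]]
contact_force: [-0.7, -0.4, -0.4]
grip_width: 0.0309
grip_force: 20.0
```

{"op": "servo_tool", "data": {"plan": [[[0,0,0.1],0],[[0,0,0.1],0],[[0,0,0],0],[[0,0,0],0]]}}

```text
time: 17.55
tool_pos: [0.5124, 0.2812, 0.0531]
tcp_rot: [[-1.0, 0.006, 0.0], [0.006, 1.0, 0.0], [-0.0, 0.0, -1.0]]
contact_force: [0.2, 0.1, -1.3]
grip_width: 0.0313
grip_force: 20.0
```

{"op": "servo_tool", "data": {"plan": [[[0,0,0.05],0],[[0,0,0],0],[[0,0,0],0],[[0,0,0],0],[[0,0,0],0],[[0,0,-0.8],0],[[0,0,-2],0],[[0,0,-3],0],[[0,0,-3],0],[[0,0,-1.5],0]], "grip": 4.8}}

```text
time: 18.38
tool_pos: [0.5133, 0.2816, 0.1593]
tcp_rot: [[-1.0, 0.006, 0.003], [0.006, 1.0, 0.001], [-0.003, 0.001, -1.0]]
contact_force: [1.1, 1.3, 0.3]
grip_width: 0.0477
grip_force: 0.0
```

{"op": "servo_tool", "data": {"plan": [[[0.6,-3.6,0],0],[[0.8,-3.6,0],0],[[0.8,-3.6,0],0],[[0.8,-3.6,0],0],[[0.8,-3.4,0],0],[[0.8,-2.2,0],0],[[0,-1.3,0],0],[[0,-0.6,0],0],[[0,0,0],0],[[0,0,0],0]], "grip": 6.2}}

```text
time: 19.22
tool_pos: [0.4654, 0.0628, 0.1558]
tcp_rot: [[-1.0, 0.006, 0.001], [0.006, 1.0, 0.0], [-0.001, 0.0, -1.0]]
contact_force: [-0.5, 0.3, -0.2]
grip_width: 0.0622
grip_force: 0.0
```

```bash
python3 - <<'E'
from h import *
grab_frame('wrist');s=get_state();print(s['tool_pos'])
f=snap('wrist','w9.png')
print(proj(f,[[.467,.0605,.062],[.467,.0605,.022]]))
g=snap('scene','sc9.png')
for t in ['die_body']:
    print(t,[(np.round(at_z(f,b['bbox'][:2],.062),4),np.round(b['bbox'],1).tolist(),round(b['p'],2)) for b in boxes_of(t,'wrist')[:5]])
A=cv2.resize(cv2.imread('pics/w9.png')[130:250,160:360],(500,300),interpolation=2)
B=cv2.resize(cv2.imread('pics/sc9.png')[170:270,120:245],(300,240),interpolation=2)
o=np.zeros((300,800,3),np.uint8);o[:,:500]=A;o[:240,500:]=B
cv2.imwrite('pics/c9.png',o)
E
```

```text
[0.46536996 0.06308252 0.15560737]
[[251.62408242 196.21909396]
 [251.96191073 185.85218804]]
die_body [(array([0.4648, 0.0637, 0.062 ]), [254.8, 194.1, 36.6, 43.7], 0.89)]
```

View pics/c9.png

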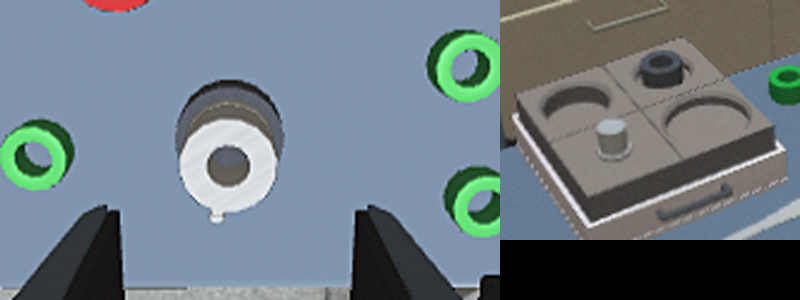

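{"op": "servo_tool", "data": {"plan": [[[-0.15,-0.25,2.5],0],[[0,0,2.5],0],[[0,0,2.5],0],[[0,0,2],0],[[0,0,1.3],0],[[0,0,0.5],0],[[0,0,0],0],[[0,0,0],0],[[0,0,0],0]]}}

```text
time: 20.17
tool_pos: [0.4671, 0.0601, 0.0432]
tcp_rot: [[-1.0, 0.005, 0.001], [0.005, 1.0, 0.0], [-0.001, 0.0, -1.0]]
contact_force: [-0.2, -0.4, 0.4]
grip_width: 0.0621
grip_force: 0.0
```

{"op": "servo_tool", "data": {"plan": [[[0,0,0],0],[[0,0,0],0],[[0,0,0],0],[[0,0,0],0],[[0,0,0],0],[[0,0,0],0],[[0,0,0],0]], "grip": 3.2, "squeeze": 35}}

```text
time: 20.75
tool_pos: [0.4667, 0.0599, 0.0428]
tcp_rot: [[-1.0, 0.006, 0.001], [0.006, 1.0, 0.0], [-0.001, 0.0, -1.0]]
contact_force: [-0.3, -0.0, 7.2]
grip_width: 0.0394
grip_force: 35.0
```

{"op": "servo_tool", "data": {"plan": [[[0,0,-0.4],0],[[0,0,-0.8],0],[[0,0,-1.5],0],[[0,0,-2],0],[[0,0,-2],0],[[0,0,-2],0],[[0,0,-1.8],0],[[0,0,-1],0],[[-0.4,2.4,-0.5],0],[[-0.5,3.4,0],0]]}}

```text
time: 21.58
tool_pos: [0.4763, 0.117, 0.1644]
tcp_rot: [[-1.0, 0.009, 0.002], [0.009, 1.0, -0.0], [-0.002, -0.0, -1.0]]
contact_force: [1.6, 0.4, -3.1]
grip_width: 0.0392
grip_force: 35.0
```

{"op": "servo_tool", "data": {"plan": [[[-0.5,3.5,0],0],[[-0.5,3.5,0],0],[[-0.5,3.5,0],0],[[-0.5,3.5,0],0],[[-0.5,3.4,0],0],[[-0.5,2.7,0],0],[[-0.3,1.5,0],0],[[0,0.5,0],0],[[0,0,0],0],[[0,0,0],0]]}}

```text
time: 22.42
tool_pos: [0.5096, 0.3379, 0.1625]
tcp_rot: [[-1.0, 0.006, -0.001], [0.006, 1.0, -0.001], [0.001, -0.001, -1.0]]
contact_force: [0.1, -0.7, -3.4]
grip_width: 0.0391
grip_force: 35.0
```

```bash
python3 - <<'E'
from h import *
grab_frame('wrist');s=get_state();print(s['tool_pos'],s['grip_width'])
f=snap('wrist','w10.png');g=snap('scene','sc10.png')
print(proj(f,[[.509,.349,.05]]))
A=cv2.resize(cv2.imread('pics/w10.png')[120:280,150:350],(500,400),interpolation=2)
B=cv2.resize(cv2.imread('pics/sc10.png')[150:250,110:235],(300,240),interpolation=2)
o=np.zeros((400,800,3),np.uint8);o[:400,:500]=A;o[:240,500:]=B
cv2.imwrite('pics/c10.png',o)
E
```

```text
[0.50969844 0.33752906 0.16251417] 0.039478351553773515
[[265.04636622 188.8937234 ]]
```

View pics/c10.png

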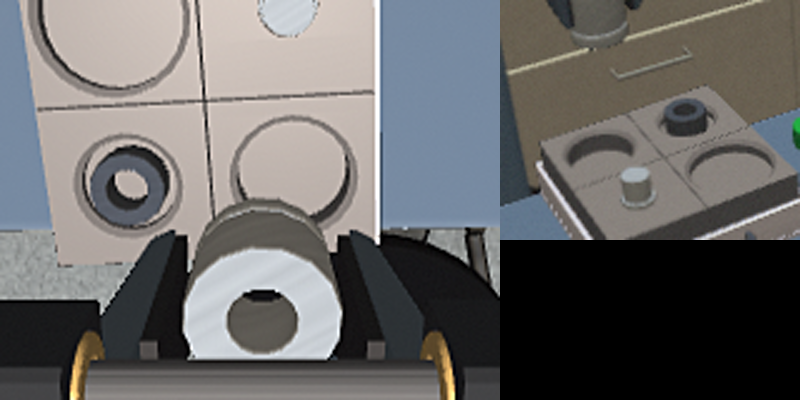

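{"op": "servo_tool", "data": {"plan": [[[0,0.6,0.5],0],[[0,0.5,1.5],0],[[0,0.25,2],0],[[0,0,2],0],[[0,0,1.4],0],[[0,0,1.0],0],[[0,0,0.8],0],[[0,0,0.6],0],[[0,0,0.6],0],[[0,0,0],0]]}}

```text
time: 23.4
tool_pos: [0.51, 0.352, 0.0577]
tcp_rot: [[-1.0, 0.006, -0.001], [0.006, 1.0, -0.0], [0.001, -0.0, -1.0]]
contact_force: [-0.0, -0.1, -3.0]
grip_width: 0.0391
grip_force: 35.0
```

{"op": "servo_tool", "data": {"plan": [[[0,0,0.3],0],[[0,0,0.2],0],[[0,0,0],0],[[0,0,0],0]]}}

```text
time: 23.73
tool_pos: [0.5103, 0.3522, 0.0536]
tcp_rot: [[-1.0, 0.006, 0.0], [0.006, 1.0, 0.0], [-0.0, 0.0, -1.0]]
contact_force: [-0.2, 0.1, -2.8]
grip_width: 0.0393
grip_force: 35.0
```

{"op": "servo_tool", "data": {"plan": [[[0,0,0.1],0],[[0,0,0],0],[[0,0,0],0]]}}

```text
time: 23.98
tool_pos: [0.5105, 0.3523, 0.0528]
tcp_rot: [[-1.0, 0.006, 0.001], [0.006, 1.0, 0.0], [-0.001, 0.0, -1.0]]
contact_force: [0.2, 0.4, 2.8]
grip_width: 0.0394
grip_force: 35.0
```

{"op": "servo_tool", "data": {"plan": [[[0,0,0],0],[[0,0,0],0],[[0,0,0],0],[[0,0,0],0],[[0,0,0],0],[[0,0,-0.8],0],[[0,0,-2],0],[[0,0,-3],0],[[0,0,-3],0],[[0,0,-1.5],0]], "grip": 5.4}}

```text
time: 24.82
tool_pos: [0.5112, 0.3528, 0.1594]
tcp_rot: [[-1.0, 0.006, 0.003], [0.006, 1.0, 0.002], [-0.003, 0.002, -1.0]]
contact_force: [0.9, 0.5, 0.6]
grip_width: 0.0536
grip_force: 0.0
```

{"op": "servo_tool", "data": {"plan": [[[0.5,-3.6,0],0],[[0.5,-3.6,0],0],[[0.5,-3.6,0],0],[[0.5,-3.6,0],0],[[0.5,-3.6,0],0],[[0.5,-3.6,0],0],[[0.5,-3.6,0],0],[[0.5,-2.2,0],0],[[0.3,-1.2,0],0],[[0,-0.6,0],0]], "grip": 7}}

```text
time: 25.65
tool_pos: [0.465, 0.0588, 0.156]
tcp_rot: [[-1.0, 0.008, 0.0], [0.008, 1.0, -0.0], [-0.0, -0.0, -1.0]]
contact_force: [0.1, 0.8, 0.2]
grip_width: 0.0699
grip_force: 0.0
```

```bash
python3 - <<'E'
from h import *
grab_frame('wrist');grab_frame('wrist');s=get_state();print(s['tool_pos'])
f=snap('wrist','w11.png')
print(proj(f,[[.467,.0605,.030],[.467,.0605,.022]]))
g=snap('scene','sc11.png')
A=cv2.resize(cv2.imread('pics/w11.png')[130:250,160:360],(500,300),interpolation=2)
B=cv2.resize(cv2.imread('pics/sc11.png')[170:270,120:245],(300,240),interpolation=2)
o=np.zeros((300,800,3),np.uint8);o[:,:500]=A;o[:240,500:]=B
cv2.imwrite('pics/c11.png',o)
E
```

```text
[0.46582749 0.05987234 0.15587971]
[[254.79382708 187.20043327]
 [254.78546512 185.34521505]]
```

View pics/c11.png

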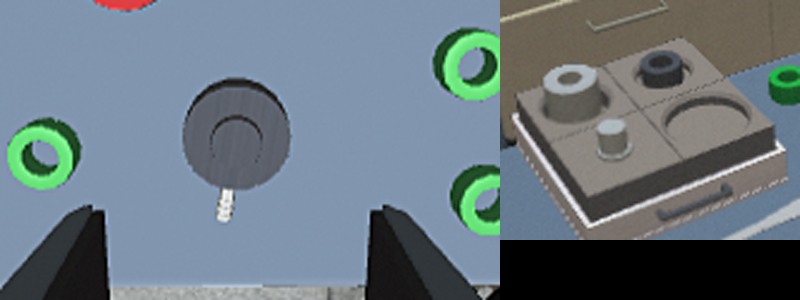

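{"op": "servo_tool", "data": {"plan": [[[-0.1,0,2.5],0],[[0,0,3],0],[[0,0,3],0],[[0,0,2.5],0],[[0,0,1.8],0],[[0,0,1],0],[[0,0,0.6],0],[[0,0,0],0],[[0,0,0],0]]}}

```text
time: 26.6
tool_pos: [0.4668, 0.061, 0.0116]
tcp_rot: [[-1.0, 0.005, 0.0], [0.005, 1.0, 0.0], [-0.0, 0.0, -1.0]]
contact_force: [0.5, -0.0, 0.1]
grip_width: 0.0698
grip_force: 0.0
```

{"op": "servo_tool", "data": {"plan": [[[0,0,0],0],[[0,0,0],0],[[0,0,0],0],[[0,0,0],0],[[0,0,0],0],[[0,0,0],0],[[0,0,0],0]], "grip": 4.2, "squeeze": 40}}

```text
time: 27.18
tool_pos: [0.4669, 0.0604, 0.012]
tcp_rot: [[-1.0, 0.006, 0.001], [0.006, 1.0, 0.0], [-0.001, 0.0, -1.0]]
contact_force: [-0.0, 1.2, 8.0]
grip_width: 0.0486
grip_force: 40.0
```

{"op": "servo_tool", "data": {"plan": [[[0,0,-0.4],0],[[0,0,-0.8],0],[[0,0,-1.5],0],[[0,0,-2],0],[[0,0,-2.5],0],[[0,0,-2.5],0],[[0,0,-2],0],[[0,0,-1.5],0],[[0.2,1.5,-0.8],0],[[0.3,2.6,0],0]]}}

```text
time: 28.02
tool_pos: [0.4628, 0.1005, 0.1539]
tcp_rot: [[-1.0, 0.008, 0.004], [0.008, 1.0, -0.0], [-0.004, -0.0, -1.0]]
contact_force: [0.9, 1.0, -2.4]
grip_width: 0.0489
grip_force: 40.0
```

{"op": "servo_tool", "data": {"plan": [[[0.4,3.2,0],0],[[0.4,3.4,0],0],[[0.4,3.4,0],0],[[0.4,3,0],0],[[0.3,2.3,0],0],[[0.1,1.4,0],0],[[0,0.5,0],0],[[0,0,0],0],[[0,0,0],0],[[0,0,0],0]]}}

```text
time: 28.85
tool_pos: [0.4427, 0.2725, 0.1516]
tcp_rot: [[-1.0, 0.007, -0.0], [0.007, 1.0, -0.0], [0.0, -0.0, -1.0]]
contact_force: [0.4, -0.5, -2.3]
grip_width: 0.0488
grip_force: 40.0
```

```bash
python3 - <<'E'
from h import *
grab_frame('wrist');s=get_state();print(s['tool_pos'],s['grip_width'])
f=snap('wrist','w12.png');g=snap('scene','sc12.png')
print(proj(f,[[.442,.278,.05]]))
A=cv2.resize(cv2.imread('pics/w12.png')[120:280,150:350],(500,400),interpolation=2)
B=cv2.resize(cv2.imread('pics/sc12.png')[150:250,135:260],(300,240),interpolation=2)
o=np.zeros((400,800,3),np.uint8);o[:400,:500]=A;o[:240,500:]=B
cv2.imwrite('pics/c12.png',o)
E
```

```text
[0.44282177 0.27248332 0.15152986] 0.04841638640468101
[[259.59322447 191.69329379]]
```

View pics/c12.png

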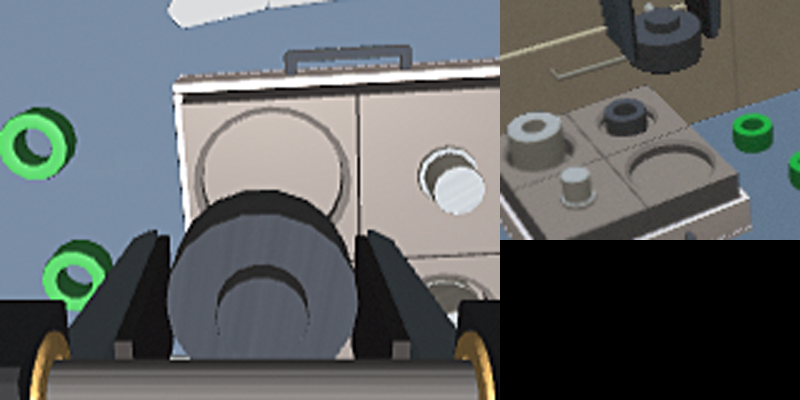

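{"op": "servo_tool", "data": {"plan": [[[0.05,0.5,0.8],0],[[0,0,1.5],0],[[0,0,2],0],[[0,0,1.6],0],[[0,0,1.2],0],[[0,0,0.8],0],[[0,0,0.6],0],[[0,0,0.5],0],[[0,0,0.4],0],[[0,0,0],0]]}}

```text
time: 29.83
tool_pos: [0.4422, 0.2785, 0.057]
tcp_rot: [[-1.0, 0.006, -0.0], [0.006, 1.0, -0.0], [0.0, -0.0, -1.0]]
contact_force: [-0.2, -0.2, -3.4]
grip_width: 0.0489
grip_force: 40.0
```

{"op": "servo_tool", "data": {"plan": [[[0,0,0.3],0],[[0,0,0.1],0],[[0,0,0],0],[[0,0,0],0]]}}

```text
time: 30.17
tool_pos: [0.4424, 0.2786, 0.0536]
tcp_rot: [[-1.0, 0.006, 0.0], [0.006, 1.0, 0.0], [-0.0, 0.0, -1.0]]
contact_force: [-0.1, -0.6, -2.7]
grip_width: 0.0487
grip_force: 40.0
```

{"op": "servo_tool", "data": {"plan": [[[0,0,0.12],0],[[0,0,0],0],[[0,0,0],0]]}}

```text
time: 30.42
tool_pos: [0.4423, 0.2785, 0.0523]
tcp_rot: [[-1.0, 0.006, 0.0], [0.006, 1.0, 0.0], [-0.0, 0.0, -1.0]]
contact_force: [0.4, -0.5, -2.4]
grip_width: 0.0493
grip_force: 40.0
```

{"op": "servo_tool", "data": {"plan": [[[0,0,0],0],[[0,0,0],0],[[0,0,0],0],[[0,0,0],0],[[0,0,0],0],[[0,0,-0.8],0],[[0,0,-2],0],[[0,0,-3],0],[[0,0,-3],0],[[0,0,-3],0]], "grip": 6.2}}

```text
time: 31.25
tool_pos: [0.4419, 0.2784, 0.1721]
tcp_rot: [[-1.0, 0.006, -0.0], [0.006, 1.0, -0.0], [0.0, -0.0, -1.0]]
contact_force: [0.7, 0.2, -0.6]
grip_width: 0.0622
grip_force: 0.0
```

{"op": "servo_tool", "data": {"plan": [[[-0.6,-2.5,-1],0],[[0,-3.5,-1],0],[[0,-3,0],0],[[0,-1,0],0],[[0,0,0],0],[[0,0,0],0],[[0,0,0],0]]}}

```text
time: 31.83
tool_pos: [0.4478, 0.1792, 0.1904]
tcp_rot: [[-1.0, 0.006, 0.0], [0.006, 1.0, 0.0], [-0.0, 0.0, -1.0]]
contact_force: [-0.1, -0.4, -0.2]
grip_width: 0.0622
grip_force: 0.0
```

```bash
python3 - <<'E'
from h import *
s=get_state();print(s['tool_pos'],s['time'])
f=snap('wrist','w13.png');g=snap('scene','sc13.png');h=snap('side','sd13.png')
A=cv2.resize(cv2.imread('pics/w13.png')[130:280,200:400],(500,375),interpolation=2)
B=cv2.resize(cv2.imread('pics/sc13.png')[170:270,120:245],(300,240),interpolation=2)
C=cv2.resize(cv2.imread('pics/sd13.png')[130:210,220:320],(300,240),interpolation=2)
o=np.zeros((480,800,3),np.uint8);o[:375,:500]=A;o[:240,500:]=B;o[240:,500:]=C
cv2.imwrite('pics/c13.png',o)
E
```

```text
[0.4477601  0.17921642 0.19036084] 31.8333
```

View pics/c13.png

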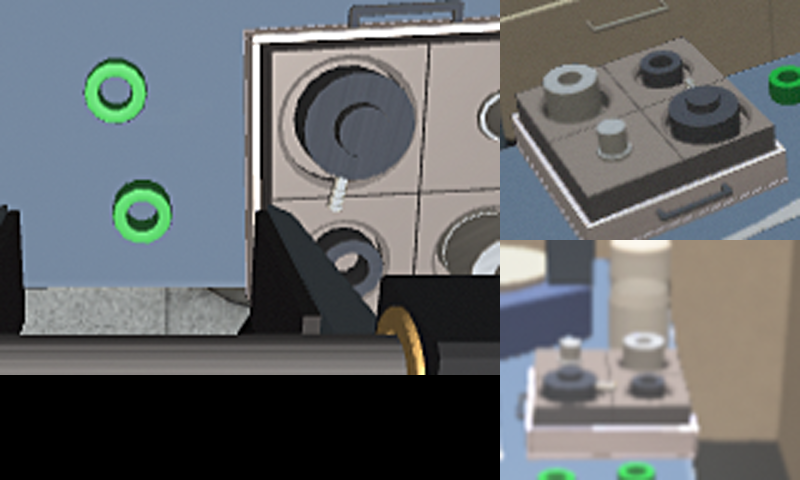

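```bash
python3 -c "
from plant import *
print(hand_in())"
```

```text
the job is handed in; nothing more can be done
None
```

The die is unstacked and handed in: plunger, collar, body and base each went into their own recess, and in the last pictures all four look seated and upright; the hand-in returned no verdict.

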